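# Switch on the bench extractor under its guard

### The arm

A 6-joint arm with a two-finger parallel gripper is mounted at the origin on the work surface. World frame = base frame: x ahead of the robot, y to its left, z up, the work surface at z = 0. Lengths are in m, angles in rad, forces in N, time in s.
With the tool pointing down it reaches from about 0.35 to 0.775 m from the base axis. Payload 5.5 kg.
Tool frame: the origin (TCP) lies on the centre line of the jaws, within the pads' length; the fingertips stand 8 mm ahead of it and the grasp point (between the pads) lies 11 mm behind it; z points along the fingers, y is the direction in which the jaws open and shut (so a half turn about z gives the same grasp; the last joint's range is limited). The gripper opens to 85 mm and grips with 20 to 120 N. Pads are 22 mm wide; open, the fingers measure 114 mm over their backs; the gripper's body (76 mm by 85 mm) begins 54 mm behind the grasp point. The pads swing forward as they close: fully open they stand 13 mm farther back than shut.
Start: joints at [-1.37, 0.313, 0.046, 1.304, 0, 1.431], TCP at [0.192, -0.542, 0.239] pointing down, gripper open.
Joint ranges: [-2.76, 2.76], [-0.86, 1.69], [-1.03, 1.26], [-2.2, 2.34], [-1.47, 1.5], [-3.14, 3.14]. Speed limits (rad/s): [2.57, 2.57, 3.14, 3.14, 3.14, 3.14].

### API

Orientations are given as a unit quaternion [w, x, y, z].
In Python, from workcell import env gives the robot as it stands. The module is installed in compiled form; this text tells all that it offers.
- The arm moves only by the tool play_rows, never from a script. Its argument "steps" is a list of rows, each an object with "claw": the closure in counts, from 0 (fully open) to 255 (shut); "dp": the shift along the tool's x, y, z in m, a list of three; "angular": the turn, a rotation vector about the tool's x, y, z in degrees, a list of three. In form: [{"claw": claw, "dp": [dx, dy, dz], "angular": [wx, wy, wz]}, ...]. A call has exactly 8 rows; each row shifts and turns the commanded pose from where the row before left it, along the tool's axes as they then stand; what a row does not reach is not made up. A row lasts 1/12 s, in which the tool goes at most 41.7 mm and 7.16 degrees, less where a joint would pass 70% of its speed; a pose out of reach is approached as far as the arm can. A call is refused whole if a number of a shift passes 0.0417 or a number of a turn 7.16, either way. A call with a gripper value outside its range is refused whole. The fingers move at their own pace and stop on an object; "force" is the grip in N (left out, the last holds). Time passes only in rows, so rows that do not move let the fingers close, or fill a call up. It gives the time, the measured TCP pose, the force and the opening at its end, in the units of the state.
- env.get_state(): the state, without advancing time (a new reading comes with each control period).
- env.read_camera(name): name is "scene" or "top" or "wrist"; returns (picture, depth): 480x640x3 uint8, red, green, blue; 480x640 float32, m along the optical axis (not along the pixel's ray), 0 where there is no reading.
- env.calibration(name): a dict with "fx", "fy", "cx", "cy" (pixels), "world_from_camera" (4x4, takes a point from camera to world coordinates); the wrist camera has in their place "hand_eye" (4x4, takes a point from camera to tool coordinates, whose origin is the TCP and whose axes are the flange's). Camera axes: x right, y down, z forward; pixel columns grow to the right and rows downward; lengths in m; the calibration is good to about 2 mm. A picture is of the moment at which its call begins: read the wrist's pose just before it. calibration takes no time and is no camera call.
- env.hand_in(): hands the job in, once; it reports no verdict.
The state is a dict: "clock": time; "joint_pos": joint angles; "qvel": joint speeds; "tau": joint torques, N m; "tcp_pos": TCP position; "orientation": TCP orientation; "wrist_force": force on the tool from outside, world axes, zero at the start; "ft_torque": the same for the moment, N m; "finger_gap": finger opening in m.
Only numpy, scipy, OpenCV 4.12 (cv2) and the standard library are available. Lean on these libraries where they do the work, as an engineer would, in place of code of your own. Each camera call takes 0.05 s, during which the arm holds its last target. There are 200 camera calls.

### The job

Switch on the dust extractor at the guarded switch box: with a fingertip lift the steel guard by its front lip and swing it right back until it rests open, flip the toggle beneath it over to the back (on), then tip the guard forward again so that it drops shut over the toggle. Push gently and grip or pick up nothing; leave the other, unguarded switch and everything else on the bench as they are.

Things in the scene. Friction and masses are not known exactly. Their poses are not given: they have to be found in the camera images.
- switch_box: the guarded switch: grey steel box 120 (x, front to back) x 100 (y) x 50 mm high, screwed to the bench, wide faces level; origin at the centre of its underside, x to its back, z up. Its front (-x) faces roughly towards the robot. On its top stand the toggle and the guard.
- guard (a joint): angle of the steel guard about its hinge, rad: 0 shut, 1.7 (its stop) leaning back open. The hinge runs along the box's y through point guard_hinge; the front swings up and back. 120 g; it falls shut by its weight below about 0.9 rad and falls back against its stop above about 1.0 rad; it needs about 2 N at the lip.
- guard_hinge (a point): point on the guard's hinge axis, mid-width: 40 mm behind the box's origin (its +x), 57 mm above its underside. The guard: a steel top plate 3 mm thick, 74 mm wide, 78 mm long, 38 mm above the hinge axis when shut, with side flanges and an open front, and at its front the rolled lip.
- guard_lip (a point): middle of the guard's rolled front lip, a round bar 10 mm thick and 90 mm long along the box's y, free for a finger in front, below and at its back; with the guard shut it lies 90 mm in front of the hinge axis and 39 mm above it, and it turns about the hinge with the guard
- toggle (a joint): angle of the toggle under the guard, rad: about 0 leaning 0.4 rad towards the box's front (off), 0.8 (its stop) leaning 0.4 rad towards the back (on). It stays where it is left and takes about 1.5 N at the tip. Pivot 20 mm in front of the box's origin, at the box's top face (50 mm above its underside); steel stem 8 mm thick.
- toggle_tip (a point): centre of the 14 mm ball at the end of that toggle, 33 mm from its pivot
- light_box: the unguarded switch, to be left alone: grey steel box 120 (x, front to back) x 100 (y) x 50 mm high, screwed to the bench, wide faces level; origin at the centre of its underside, x to its back, z up, with a bare toggle of the same kind and no guard
- light_toggle (a joint): angle of the unguarded switch's toggle, rad, as for the other; stays at 0
- tenon_piece: loose bystander: timber 110 x 34 x 34 mm with a 30 mm tenon at one end, lying; origin under its middle
- offcut: loose bystander: wooden block 50 x 34 x 22 mm; origin under its middle
- mallet: loose bystander: hammer lying on the bench, 0.26 m long; origin under its middle
- chisel: loose bystander: hand tool with a handle and a thin blade, lying on the bench, about 0.2 m long; origin under its middle
- glue_bottle: loose bystander: pale bottle 52 mm wide, 130 mm high; origin at the centre of its foot
- pencil_cup: loose bystander: metal cup 72 mm wide, 90 mm high; origin at the centre of its foot
- tape_ring: loose bystander: cardboard ring 80 mm wide, 20 mm high, lying; origin at the centre of its underside
Not all that is in view belongs to the job. Leave any pink look-alike of the switch_box alone.

How it is judged:
On the way, in this order (a step that is already met when the one before it is completed fails the run):
1. the guard is swung right back and the toggle is still off (value of joint guard above 1.4 rad and value of joint toggle below 0.3 rad), for 0.1 s.
2. the toggle is flipped to the back while the guard is up (value of joint toggle above 0.65 rad and value of joint guard above 0.9 rad), for 0.1 s.
3. the guard is down again (value of joint guard below 0.08 rad), for 0.2 s.
At the end, for the whole second after the job is handed in: The guarded switch's toggle is on (over 0.65 of 0.8 rad) under its guard, which is shut (below 0.08 rad) and at rest; the unguarded toggle is still off (below 0.2 rad); no loose thing is more than 30 mm from where it stood (value of joint toggle above 0.65 rad and value of joint guard below 0.08 rad and velocity of joint guard below 0.1 rad/s and value of joint light_toggle below 0.2 rad and distance of each of tenon_piece, offcut, mallet, chisel, glue_bottle, pencil_cup, tape_ring from where it was at the start of the episode below 0.03 m); the robot touches nothing.
It fails at once if the unguarded switch's toggle is moved (0.2 rad) (value of joint light_toggle above 0.2 rad).
It fails at once if a loose thing is pushed or carried 30 mm, or lifted 20 mm (distance of any of tenon_piece, offcut, mallet, chisel, glue_bottle, pencil_cup, tape_ring from where it was at the start of the episode above 0.03 m or height (world z) of any of tenon_piece, offcut, mallet, chisel, glue_bottle, pencil_cup, tape_ring above 0.02 m).
It fails at once if the toggle is pinched between the fingers (over 20 N with its ball between the pads) (contact force between the fingers and toggle above 20 N and horizontal distance between the grasp point and toggle_tip below 0.01 m).
It fails at once if the guard is pinched between the fingers (over 20 N with its plate or lip between the pads) (contact force between the fingers and guard above 20 N and x of the grasp point in the frame of guard_lip between -0.008 and 0.085 m and z of the grasp point in the frame of guard_lip between -0.008 and 0.008 m).
It fails at once if the guard or the toggle is struck or forced (over 90 N) (contact force between the fingers and guard above 90 N or contact force between the fingers and toggle above 90 N).
It also fails if it takes over 61 s, if anything falls off the work surface, if the arm or the gripper's body presses on something with over 40 N, if the wrist force passes 120 N, or if a joint passes its speed limit or range.

## Working session

There is one attempt and no reset: what is moved stays moved. The work goes in short steps, Python scripts to look and compute and a tool call to move; the robot and the scene stay as the last step left them, time stands still between calls to the robot, and variables do not carry over. Pictures are saved under pics/ and viewed, about 8 in all and at most 12, crops included, and the job is handed in when it is done.

Besides the shell and the picture viewer there is one more tool, called after "Call:" by a JSON object that holds its "op" and its "data". play_rows: Moves the arm, as the interface text tells. Its arguments: {"type":"object","properties":{"steps":{"type":"array","items":{"type":"object","properties":{"claw":{"type":"number"},"dp":{"type":"array","items":{"type":"number"}},"angular":{"type":"array","items":{"type":"number"}}}}},"force":{"type":"number"}},"required":["steps"]}

```bash
mkdir -p pics; cat > h.py <<'E'
import numpy as np, cv2
from workcell import env
from scipy.spatial.transform import Rotation as R
def st():
    s=env.get_state(); print('t',s['clock'],'p',np.round(s['tcp_pos'],4),'q',np.round(s['orientation'],4),'F',np.round(s['wrist_force'],1),'gap',s['finger_gap'],'j',np.round(s['joint_pos'],3)); return s
def cloud(n):
    s=env.get_state(); im,d=env.read_camera(n); c=env.calibration(n)
    if n=='wrist':
        q=s['orientation']; T=np.eye(4); T[:3,:3]=R.from_quat([q[1],q[2],q[3],q[0]]).as_matrix(); T[:3,3]=s['tcp_pos']; T=T@c['hand_eye']
    else: T=np.array(c['world_from_camera'])
    v,u=np.mgrid[:480,:640]
    P=np.stack([(u-c['cx'])/c['fx']*d,(v-c['cy'])/c['fy']*d,d],-1)@T[:3,:3].T+T[:3,3]
    P[d==0]=np.nan
    return im,P
def save(im,name): cv2.imwrite('pics/'+name,cv2.cvtColor(im,cv2.COLOR_RGB2BGR))
E
python3 - <<'E'
from h import *
st()
for n in ('top','scene'):
    im,P=cloud(n); save(im,n+'1.png'); np.savez(n+'1.npz',im=im,P=P)
    print(env.calibration(n))
E
```

```text
t 0.0 p [ 0.1921 -0.5414  0.2384] q [-9.000e-04  9.855e-01  1.696e-01 -0.000e+00] F [-0.2 -0.7 -0.1] gap 0.08534330997436336 j [-1.37   0.314  0.045  1.304 -0.     1.431]
{'fx': 513.2698763979789, 'fy': 513.2698763979789, 'cx': 315.1998881793496, 'cy': 232.0823867899704, 'world_from_camera': array([[-0.02618158, -0.98638186,  0.16237413,  0.35285933],
       [-0.99956334,  0.02805728,  0.00926899,  0.00164367],
       [-0.01369854, -0.16206055, -0.98668573,  1.29137213],
       [ 0.        ,  0.        ,  0.        ,  1.        ]])}
{'fx': 473.6539989671584, 'fy': 473.6539989671584, 'cx': 320.79318087115655, 'cy': 239.67496492212038, 'world_from_camera': array([[-0.75280386,  0.52878461, -0.39201172,  0.9184826 ],
       [ 0.65812816,  0.6158545 , -0.43311725,  0.3987482 ],
       [ 0.01239645, -0.58404629, -0.81162569,  0.84526558],
       [ 0.        ,  0.        ,  0.        ,  1.        ]])}
```

View pics/top1.png

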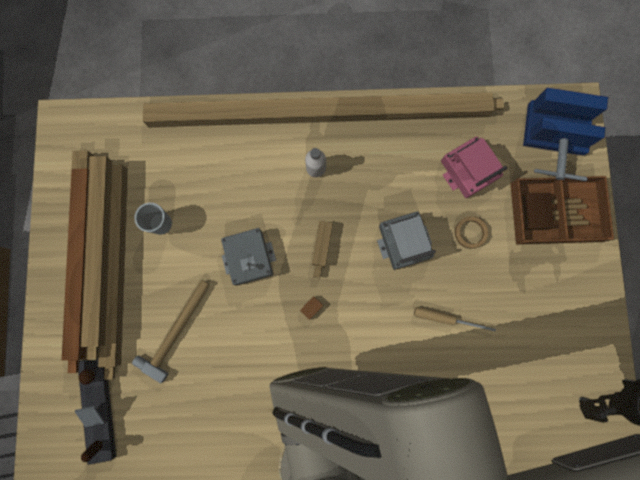

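View pics/scene1.png

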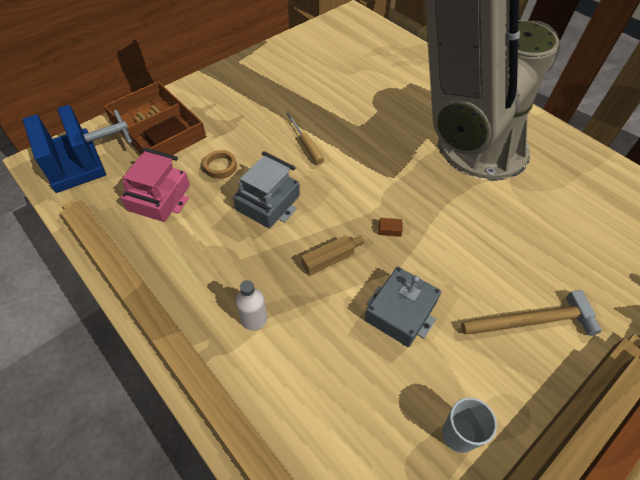

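Candidates: the grey box with a guard at top (407,241) / scene (268,188), the pink look-alike at top (473,167), and the unguarded grey box at top (248,256). I choose the grey guarded one and check it in a crop and by heights.

```bash
python3 - <<'E'
from h import *
a=np.load('top1.npz');b=np.load('scene1.npz')
i1=cv2.resize(a['im'][195:285,360:450],(400,400),interpolation=cv2.INTER_CUBIC)
i2=cv2.resize(b['im'][140:235,220:315],(400,400),interpolation=cv2.INTER_CUBIC)
save(np.hstack([i1,i2]),'crop.png')
for n,D,(r0,r1,c0,c1) in (('top',a,(195,285,360,450)),('scene',b,(140,235,220,315))):
    P=D['P'][r0:r1,c0:c1].reshape(-1,3); C=D['im'][r0:r1,c0:c1].reshape(-1,3).astype(int)
    grey=(C.max(1)-C.min(1)<35)
    for lo,hi in ((.04,.06),(.085,.115),(.088,.102)):
        Q=P[grey&(P[:,2]>lo)&(P[:,2]<hi)]
        if len(Q)<5: print(n,lo,len(Q)); continue
        print(n,lo,hi,len(Q),'med',np.round(np.median(Q,0),4),'rect',cv2.minAreaRect((Q[:,:2]*1000).astype(np.float32)))
    z=P[:,2]; print(np.histogram(z[np.isfinite(z)],bins=np.arange(0,.13,.01))[0])
E
```

```text
top 0.04 0.06 657 med [ 0.5253 -0.1811  0.0507] rect ((532.792724609375, -210.46890258789062), (120.17261505126953, 100.98509979248047), 15.456138610839844)
top 0.085 0.115 1309 med [ 0.5245 -0.2114  0.0977] rect ((527.287109375, -211.5092315673828), (98.71540069580078, 86.68294525146484), 16.44440460205078)
top 0.088 0.102 1234 med [ 0.5259 -0.2112  0.0975] rect ((527.287109375, -211.5092315673828), (98.71540069580078, 86.68294525146484), 16.44440460205078)
[3780   40   34   40  276  381   27    9   29 1041  251    0]
scene 0.04 0.06 1103 med [ 0.5585 -0.1863  0.0514] rect ((536.6654663085938, -210.16957092285156), (120.64363098144531, 101.04847717285156), 15.127557754516602)
scene 0.085 0.115 1245 med [ 0.5295 -0.2095  0.0982] rect ((529.8063354492188, -210.86459350585938), (99.88971710205078, 87.01478576660156), 16.671689987182617)
scene 0.088 0.102 1163 med [ 0.5316 -0.2094  0.0981] rect ((529.4635620117188, -210.5377197265625), (99.60497283935547, 87.00019836425781), 17.21854591369629)
[4762  313  421  191  309  794  143   42  101 1014  188    0]
```

View pics/crop.png

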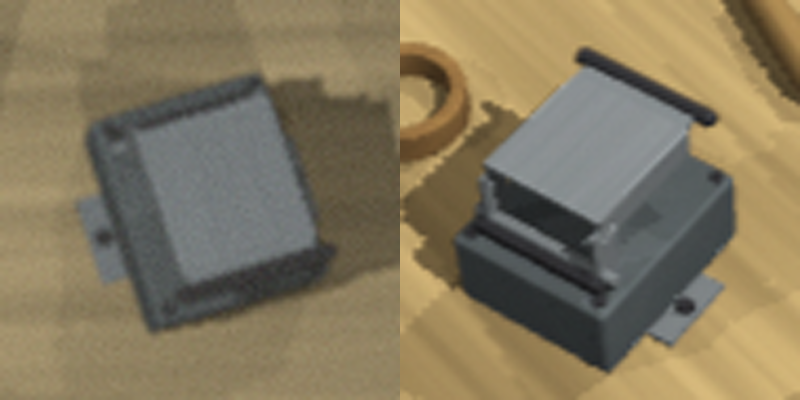

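The crop shows the grey guarded box with its lip (dark bar) on the robot side, at crop (230,285) on the left and (645,85) on the right. Two views agree on box origin ≈ (0.535, -0.210), yaw ≈ 15.3°, and both height and size fit. First step: turn the tool to the box's axes, close the fingers and go in front.

Call:
{"op": "play_rows", "data": {"steps": [{"claw": 255, "dp": [0, 0, 0], "angular": [0, 0, 4.2]}, {"claw": 255, "dp": [0.025, -0.02, 0], "angular": [0, 0, 0]}, {"claw": 255, "dp": [0.025, -0.02, 0], "angular": [0, 0, 0]}, {"claw": 255, "dp": [0.025, -0.02, 0], "angular": [0, 0, 0]}, {"claw": 255, "dp": [0.025, -0.02, 0], "angular": [0, 0, 0]}, {"claw": 255, "dp": [0.025, -0.02, 0], "angular": [0, 0, 0]}, {"claw": 255, "dp": [0.025, -0.02, 0], "angular": [0, 0, 0]}, {"claw": 255, "dp": [0.02, -0.02, 0], "angular": [0, 0, 0]}], "force": 20}}

```text
clock: 0.77
tcp_pos: [0.32, -0.3603, 0.2389]
orientation: [-0.0, 0.991, 0.134, 0.0]
wrist_force: [0.2, -0.1, 0.6]
finger_gap: -0.0001
```

```bash
cat >> h.py <<'E'
O=np.array([.535,-.210,0]); YAW=15.3
def box(p):  # world -> box frame, mm
    return np.round(R.from_euler('z',-YAW,degrees=True).apply(np.asarray(p)-O)*1000,1)
def bs():
    s=st(); q=s['orientation']; M=R.from_quat([q[1],q[2],q[3],q[0]]).as_matrix()
    B=R.from_euler('z',-YAW,degrees=True).as_matrix()@M
    print('box tcp',box(s['tcp_pos']),'tip',box(np.array(s['tcp_pos'])+.008*M[:,2]),'\n',np.round(B,3)); return s
E
python3 -c "from h import *; bs()"
```

```text
t 0.7667 p [ 0.32   -0.3603  0.2389] q [-3.000e-04  9.910e-01  1.336e-01  0.000e+00] F [ 0.2 -0.1  0.6] gap -9.555900877062614e-05 j [-1.012  0.134 -0.185  1.253  0.     1.862]
box tcp [-247.   -88.2  238.9] tip [-247.   -88.2  230.9] 
 [[ 1.     0.001  0.   ]
 [ 0.001 -1.     0.001]
 [ 0.    -0.001 -1.   ]]
```

Call:
{"op": "play_rows", "data": {"steps": [{"claw": 255, "dp": [0.029, -0.022, 0], "angular": [0, 0, 0]}, {"claw": 255, "dp": [0.029, -0.022, 0], "angular": [0, 0, 0]}, {"claw": 255, "dp": [0.029, -0.022, 0], "angular": [0, 0, 0]}, {"claw": 255, "dp": [0.03, -0.022, 0], "angular": [0, 0, 0]}, {"claw": 255, "dp": [0, 0, 0], "angular": [0, 5, 0]}, {"claw": 255, "dp": [0, 0, 0], "angular": [0, 5, 0]}, {"claw": 255, "dp": [0, 0, 0], "angular": [0, 5, 0]}, {"claw": 255, "dp": [0, 0, 0], "angular": [0, 5, 0]}]}}

```text
clock: 1.43
tcp_pos: [0.4095, -0.2451, 0.2395]
orientation: [-0.023, 0.975, 0.133, 0.174]
wrist_force: [-0.5, -0.7, -1.1]
finger_gap: 0.0002
```

Call:
{"op": "play_rows", "data": {"steps": [{"claw": 255, "dp": [0, 0, 0], "angular": [0, 5, 0]}, {"claw": 255, "dp": [0, 0, 0], "angular": [0, 5, 0]}, {"claw": 255, "dp": [0, 0, 0], "angular": [0, 5, 0]}, {"claw": 255, "dp": [0, 0, 0], "angular": [0, 5, 0]}, {"claw": 255, "dp": [0, 0, 0], "angular": [0, 5, 0]}, {"claw": 255, "dp": [0, 0, 0], "angular": [0, 0, 0]}, {"claw": 255, "dp": [0, 0, 0], "angular": [0, 0, 0]}, {"claw": 255, "dp": [0, 0, 0], "angular": [0, 0, 0]}]}}

```text
clock: 2.1
tcp_pos: [0.4088, -0.2466, 0.2395]
orientation: [-0.051, 0.916, 0.123, 0.379]
wrist_force: [0.5, -0.9, -0.7]
finger_gap: -0.0005
```

```bash
python3 - <<'E'
from h import *
bs()
im,P=cloud('wrist'); save(im,'w1.png')
Q=P.reshape(-1,3); B=R.from_euler('z',-YAW,degrees=True).apply(Q-O)*1000
B=B[np.isfinite(B[:,0])&(np.abs(B[:,0])<80)&(np.abs(B[:,1])<80)]
H=B[(B[:,2]>84)&(B[:,2]<112)]; F=H[H[:,0]<np.percentile(H[:,0],3)+8]
print(len(H),'lip',np.median(F,0),F.min(0),F.max(0))
T=B[(B[:,2]>42)&(B[:,2]<56)]; print('box',np.percentile(T,[1,50,99],axis=0))
E
```

```text
t 2.1 p [ 0.4088 -0.2466  0.2395] q [-0.0507  0.916   0.1231  0.3785] F [ 0.5 -0.9 -0.7] gap -0.0004921032895442024 j [-1.182 -0.073 -0.617  0.906  0.776  1.742]
box tcp [-131.4   -2.   239.5] tip [-125.8   -2.   233.8] 
 [[ 0.708  0.     0.706]
 [ 0.    -1.    -0.   ]
 [ 0.706  0.    -0.708]]
6197 lip [-52.22863872  -1.85262051 100.41197851] [-55.74943642 -45.73309316  94.712026  ] [-46.51120059  43.04300733 103.13979251]
box [[-60.10673537 -50.71570362  44.23538503]
 [-39.94237436   9.02277774  50.27308777]
 [ 54.38548771  48.35717163  52.73567352]]
```

View pics/w1.png

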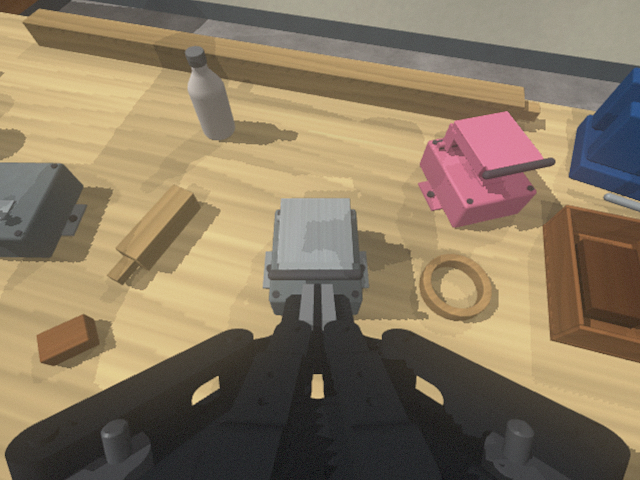

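The wrist view shows the shut guard at (317,240), lip at (317,272), fingers straight in line. Measured lip centre in the box frame ≈ (-51, -1, 97) against an expected (-50, 0, 96), which agrees. Now approach below the lip.

Call:
{"op": "play_rows", "data": {"steps": [{"claw": 255, "dp": [-0.017, 0, 0.026], "angular": [0, 0, 0]}, {"claw": 255, "dp": [-0.017, 0, 0.026], "angular": [0, 0, 0]}, {"claw": 255, "dp": [-0.017, 0, 0.026], "angular": [0, 0, 0]}, {"claw": 255, "dp": [-0.017, 0, 0.026], "angular": [0, 0, 0]}, {"claw": 255, "dp": [0, 0, 0.02], "angular": [0, 0, 0]}, {"claw": 255, "dp": [0, 0, 0.015], "angular": [0, 0, 0]}, {"claw": 255, "dp": [0, 0, 0], "angular": [0, 0, 0]}, {"claw": 255, "dp": [0, 0, 0], "angular": [0, 0, 0]}]}}

```text
clock: 2.82
tcp_pos: [0.4578, -0.2321, 0.0929]
orientation: [-0.052, 0.916, 0.124, 0.379]
wrist_force: [0.1, -0.0, 0.0]
finger_gap: 0.0003
```

```bash
python3 - <<'E'
from h import *
bs()
print(np.round(env.calibration('wrist')['hand_eye'],3))
im,P=cloud('scene'); save(cv2.resize(im[110:250,190:350],(640,560),interpolation=cv2.INTER_CUBIC),'s2.png')
E
```

```text
t 2.8167 p [ 0.4578 -0.2321  0.0929] q [-0.0517  0.9156  0.1245  0.3788] F [ 0.1 -0.   0. ] gap 0.000295568253730728 j [-1.046  0.139 -0.847  0.339  0.753  1.923]
box tcp [-80.3  -0.9  92.9] tip [-74.6  -0.9  87.2] 
 [[ 0.708  0.003  0.707]
 [ 0.002 -1.     0.003]
 [ 0.707 -0.    -0.708]]
[[-0.    -0.963 -0.268  0.068]
 [ 1.    -0.     0.001  0.001]
 [-0.001 -0.268  0.963 -0.135]
 [ 0.     0.     0.     1.   ]]
```

View pics/s2.png

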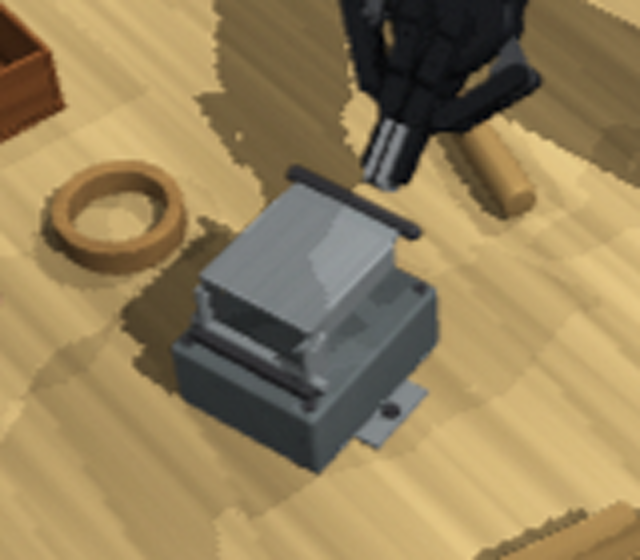

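The finger (385,185) is just in front of the lip's middle (355,203), with the guard still shut. Insert under the lip and begin lifting.

Call:
{"op": "play_rows", "data": {"steps": [{"claw": 255, "dp": [0, 0, 0.012], "angular": [0, 0, 0]}, {"claw": 255, "dp": [0, 0, 0.011], "angular": [0, 0, 0]}, {"claw": 255, "dp": [0.004, 0, 0], "angular": [0, 0, 0]}, {"claw": 255, "dp": [0.004, 0, 0], "angular": [0, 0, 0]}, {"claw": 255, "dp": [0.005, 0, -0.001], "angular": [0, 0, 0]}, {"claw": 255, "dp": [0.005, 0, -0.001], "angular": [0, 0, 0]}, {"claw": 255, "dp": [0.005, 0, -0.001], "angular": [0, 0, 0]}, {"claw": 255, "dp": [0, 0, 0], "angular": [0, 0, 0]}]}}

```text
clock: 3.53
tcp_pos: [0.4873, -0.2257, 0.0968]
orientation: [-0.05, 0.915, 0.124, 0.38]
wrist_force: [-0.2, -0.8, -0.4]
finger_gap: -0.0001
```

```bash
python3 - <<'E'
from h import *
bs()
im,P=cloud('scene'); save(cv2.resize(im[110:250,190:350],(640,560),interpolation=cv2.INTER_CUBIC),'s3.png')
E
```

```text
t 3.5333 p [ 0.4873 -0.2257  0.0968] q [-0.0499  0.9153  0.1239  0.38  ] F [-0.2 -0.8 -0.4] gap -5.044141245125574e-05 j [-0.972  0.146 -0.835  0.272  0.733  2.023]
box tcp [-50.1  -2.5  96.8] tip [-44.5  -2.5  91.2] 
 [[ 0.706  0.001  0.708]
 [ 0.003 -1.    -0.001]
 [ 0.708  0.003 -0.706]]
```

View pics/s3.png

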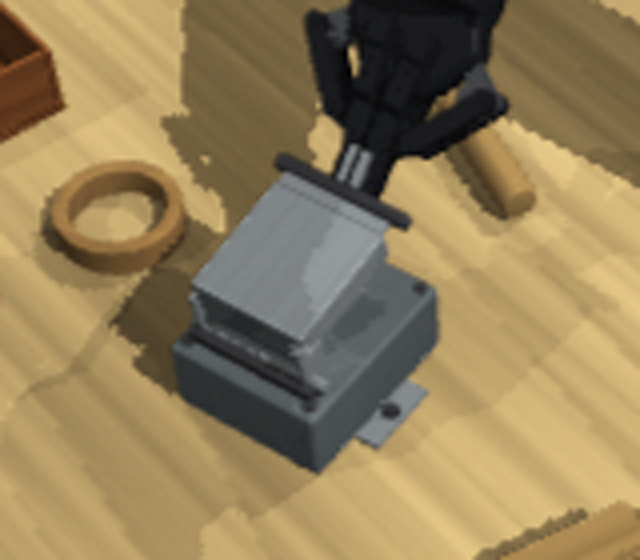

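The guard is rising on the finger (lip now at (340,190), about 0.17 rad). Follow the arc.

Call:
{"op": "play_rows", "data": {"steps": [{"claw": 255, "dp": [0.011, 0, -0.001], "angular": [0, 0, 0]}, {"claw": 255, "dp": [0.011, 0, -0.001], "angular": [0, 0, 0]}, {"claw": 255, "dp": [0.01, 0, 0.001], "angular": [0, 0, 0]}, {"claw": 255, "dp": [0.01, 0, 0.001], "angular": [0, 0, 0]}, {"claw": 255, "dp": [0.009, 0, 0.003], "angular": [0, 0, 0]}, {"claw": 255, "dp": [0.009, 0, 0.003], "angular": [0, 0, 0]}, {"claw": 255, "dp": [0.009, 0, 0.005], "angular": [0, 0, 0]}, {"claw": 255, "dp": [0.008, 0, 0.005], "angular": [0, 0, 0]}]}}

```text
clock: 4.25
tcp_pos: [0.5511, -0.2072, 0.1389]
orientation: [-0.051, 0.915, 0.124, 0.38]
wrist_force: [-0.0, 0.2, 0.0]
finger_gap: -0.0002
```

Call:
{"op": "play_rows", "data": {"steps": [{"claw": 255, "dp": [0.007, 0, 0.007], "angular": [0, 0, 0]}, {"claw": 255, "dp": [0.007, 0, 0.007], "angular": [0, 0, 0]}, {"claw": 255, "dp": [0.007, 0, 0.007], "angular": [0, 0, 0]}, {"claw": 255, "dp": [0.006, 0, 0.006], "angular": [0, 0, 0]}, {"claw": 255, "dp": [0, 0, 0], "angular": [0, 0, 0]}, {"claw": 255, "dp": [0, 0, 0], "angular": [0, 0, 0]}, {"claw": 255, "dp": [0, 0, 0], "angular": [0, 0, 0]}, {"claw": 255, "dp": [0, 0, 0], "angular": [0, 0, 0]}]}}

```text
clock: 4.92
tcp_pos: [0.5863, -0.1975, 0.1379]
orientation: [-0.051, 0.916, 0.123, 0.379]
wrist_force: [-1.3, -0.5, 0.1]
finger_gap: -0.0001
```

```bash
python3 - <<'E'
from h import *
bs()
im,P=cloud('scene'); save(cv2.resize(im[110:250,190:350],(640,560),interpolation=cv2.INTER_CUBIC),'s4.png')
E
```

```text
t 4.9167 p [ 0.5863 -0.1975  0.1379] q [-0.0512  0.9158  0.1229  0.379 ] F [-1.3 -0.5  0.1] gap -8.791311405267099e-05 j [-0.751  0.159 -0.707  0.222  0.646  2.288]
box tcp [ 52.8  -1.5 137.9] tip [ 58.4  -1.5 132.2] 
 [[ 0.707 -0.     0.707]
 [-0.    -1.     0.   ]
 [ 0.707 -0.001 -0.707]]
```

View pics/s4.png

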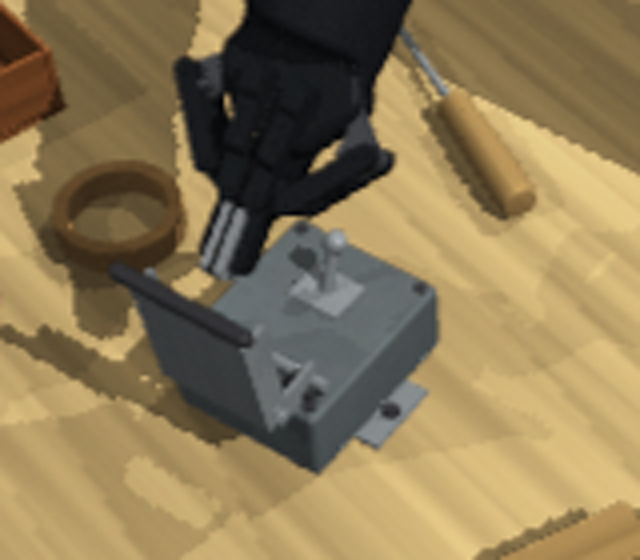

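The guard stands open on its stop (lip (185,305)) and the toggle ball at (338,240) is still off. Back out above the toggle and turn upright.

Call:
{"op": "play_rows", "data": {"steps": [{"claw": 255, "dp": [-0.0165, 0, -0.02], "angular": [0, 0, 0]}, {"claw": 255, "dp": [-0.0165, 0, -0.02], "angular": [0, 0, 0]}, {"claw": 255, "dp": [-0.0165, 0, -0.02], "angular": [0, 0, 0]}, {"claw": 255, "dp": [-0.0165, 0, -0.02], "angular": [0, 0, 0]}, {"claw": 255, "dp": [-0.0165, 0, -0.02], "angular": [0, 0, 0]}, {"claw": 255, "dp": [0, 0, 0], "angular": [0, -5, 0]}, {"claw": 255, "dp": [0, 0, 0], "angular": [0, -5, 0]}, {"claw": 255, "dp": [0, 0, 0], "angular": [0, -5, 0]}]}}

```text
clock: 5.63
tcp_pos: [0.4608, -0.2334, 0.151]
orientation: [-0.033, 0.958, 0.127, 0.255]
wrist_force: [0.4, 0.0, -0.3]
finger_gap: -0.0001
```

Call:
{"op": "play_rows", "data": {"steps": [{"claw": 255, "dp": [0, 0, 0], "angular": [0, -5, 0]}, {"claw": 255, "dp": [0, 0, 0], "angular": [0, -5, 0]}, {"claw": 255, "dp": [0, 0, 0], "angular": [0, -5, 0]}, {"claw": 255, "dp": [0, 0, 0], "angular": [0, -5, 0]}, {"claw": 255, "dp": [0, 0, 0], "angular": [0, -5, 0]}, {"claw": 255, "dp": [0, 0, 0], "angular": [0, -5, 0]}, {"claw": 255, "dp": [0, 0, 0], "angular": [0, 0, 0]}, {"claw": 255, "dp": [0, 0, 0], "angular": [0, 0, 0]}]}}

```text
clock: 6.3
tcp_pos: [0.463, -0.2313, 0.1501]
orientation: [-0.0, 0.991, 0.134, 0.0]
wrist_force: [-0.8, -1.3, -0.3]
finger_gap: -0.0003
```

```bash
python3 - <<'E'
from h import *
bs()
im,P=cloud('wrist')
Q=P.reshape(-1,3); B=R.from_euler('z',-YAW,degrees=True).apply(Q-O)*1000
I=np.isfinite(B[:,0])&(np.abs(B[:,0]+20)<35)&(np.abs(B[:,1])<25)&(B[:,2]>76)&(B[:,2]<95)
print(I.sum(),'ball',np.median(B[I],0),B[I].min(0),B[I].max(0))
save(im,'w5.png')
E
```

```text
t 6.3 p [ 0.463  -0.2313  0.1501] q [-4.00e-04  9.91e-01  1.34e-01  5.00e-04] F [-0.8 -1.3 -0.3] gap -0.0002794704138462764 j [-6.190e-01  2.480e-01 -2.660e-01  1.056e+00  1.000e-03  2.254e+00]
box tcp [-75.1  -1.5 150.1] tip [-75.   -1.5 142.1] 
 [[ 1.     0.002  0.001]
 [ 0.002 -1.     0.001]
 [ 0.001 -0.001 -1.   ]]
414 ball [-31.14648123  -0.90903412  85.9975565 ] [-38.40466379  -7.54531607  76.14456623] [-25.13465997   5.81304874  89.07048294]
```

View pics/w5.png

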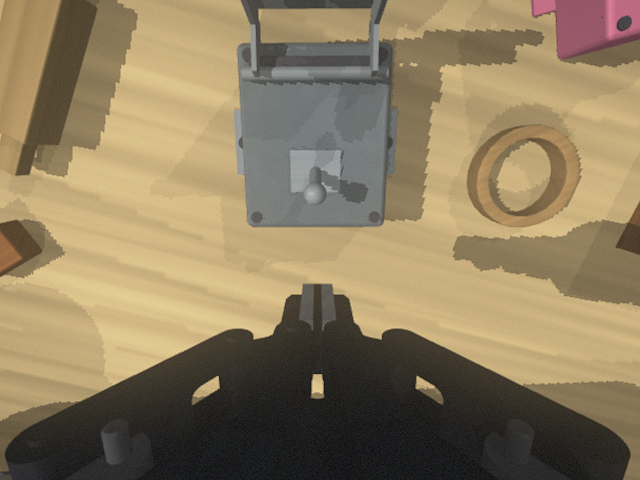

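The toggle ball is at (315,190), measured (-31, -1, 82) in the box frame as expected, in line with the finger at (317,290). Lower in front of it and push back.

Call:
{"op": "play_rows", "data": {"steps": [{"claw": 255, "dp": [0, 0, 0.024], "angular": [0, 0, 0]}, {"claw": 255, "dp": [0, 0, 0.024], "angular": [0, 0, 0]}, {"claw": 255, "dp": [0, 0, 0.022], "angular": [0, 0, 0]}, {"claw": 255, "dp": [0.016, 0, 0], "angular": [0, 0, 0]}, {"claw": 255, "dp": [0.008, 0, 0], "angular": [0, 0, 0]}, {"claw": 255, "dp": [0.008, 0, 0], "angular": [0, 0, 0]}, {"claw": 255, "dp": [0.008, 0, 0], "angular": [0, 0, 0]}, {"claw": 255, "dp": [0.008, 0, 0], "angular": [0, 0, 0]}]}}

```text
clock: 7.02
tcp_pos: [0.509, -0.2192, 0.0816]
orientation: [0.001, 0.991, 0.133, 0.0]
wrist_force: [-2.4, -0.9, 0.0]
finger_gap: -0.0001
```

Call:
{"op": "play_rows", "data": {"steps": [{"claw": 255, "dp": [0.002, 0, 0], "angular": [0, 0, 0]}, {"claw": 255, "dp": [0.002, 0, 0], "angular": [0, 0, 0]}, {"claw": 255, "dp": [0, 0, 0], "angular": [0, 0, 0]}, {"claw": 255, "dp": [0, 0, 0], "angular": [0, 0, 0]}, {"claw": 255, "dp": [0, 0, 0], "angular": [0, 0, 0]}, {"claw": 255, "dp": [0, 0, 0], "angular": [0, 0, 0]}, {"claw": 255, "dp": [0, 0, 0], "angular": [0, 0, 0]}, {"claw": 255, "dp": [0, 0, 0], "angular": [0, 0, 0]}]}}

```text
clock: 7.68
tcp_pos: [0.5116, -0.2183, 0.081]
orientation: [0.001, 0.991, 0.133, -0.001]
wrist_force: [-5.3, -1.6, 3.9]
finger_gap: -0.0002
```

```bash
cat > tog.py <<'E'
from h import *
bs()
for n in('wrist','scene','top'):
    im,P=cloud(n)
    Q=P.reshape(-1,3); B=R.from_euler('z',-YAW,degrees=True).apply(Q-O)*1000
    I=np.isfinite(B[:,0])&(np.abs(B[:,0]+8)<35)&(np.abs(B[:,1])<12)&(B[:,2]>72)&(B[:,2]<95)
    C=im.reshape(-1,3).astype(int); I&=(C.min(1)>60)
    if I.sum(): print(n,I.sum(),'ball',np.median(B[I],0),B[I].min(0),B[I].max(0))
E
python3 tog.py
```

```text
t 7.6833 p [ 0.5116 -0.2183  0.081 ] q [ 6.000e-04  9.911e-01  1.331e-01 -8.000e-04] F [-5.3 -1.6  3.9] gap -0.00022092469920830646 j [-5.470e-01  3.760e-01 -2.700e-01  9.260e-01 -2.000e-03  2.328e+00]
box tcp [-24.8  -1.9  81. ] tip [-24.8  -1.9  73. ] 
 [[ 1.    -0.    -0.002]
 [-0.    -1.    -0.001]
 [-0.002  0.001 -1.   ]]
wrist 1248 ball [-8.51602976 -0.85045457 85.63732122] [-18.71267286 -11.75301365  75.86113696] [-0.42612205 10.95811923 94.94923688]
scene 46 ball [-7.3417708   0.298099   85.45102037] [-17.35731712  -7.76372853  73.99419436] [-2.85524842e-02  5.74182192e+00  9.42253191e+01]
```

Call:
{"op": "play_rows", "data": {"steps": [{"claw": 255, "dp": [0.002, 0, 0], "angular": [0, 0, 0]}, {"claw": 255, "dp": [0.001, 0, 0], "angular": [0, 0, 0]}, {"claw": 255, "dp": [0, 0, 0], "angular": [0, 0, 0]}, {"claw": 255, "dp": [0, 0, 0], "angular": [0, 0, 0]}, {"claw": 255, "dp": [-0.01, 0, 0], "angular": [0, 0, 0]}, {"claw": 255, "dp": [-0.02, 0, 0], "angular": [0, 0, 0]}, {"claw": 255, "dp": [-0.02, 0, 0], "angular": [0, 0, 0]}, {"claw": 255, "dp": [0, 0, 0], "angular": [0, 0, 0]}]}}

```text
clock: 8.5
tcp_pos: [0.4645, -0.2301, 0.0805]
orientation: [-0.001, 0.991, 0.133, -0.001]
wrist_force: [0.4, 0.4, -0.4]
finger_gap: -0.0
```

```bash
python3 tog.py
```

```text
t 8.5 p [ 0.4645 -0.2301  0.0805] q [-5.000e-04  9.912e-01  1.327e-01 -5.000e-04] F [ 0.4  0.4 -0.4] gap -4.5154816649237703e-05 j [-0.615  0.312 -0.366  0.894  0.     2.261]
box tcp [-73.3  -0.8  80.5] tip [-73.3  -0.8  72.5] 
 [[ 1.    -0.001 -0.001]
 [-0.001 -1.     0.001]
 [-0.001 -0.001 -1.   ]]
wrist 1039 ball [-7.44043446 -0.80469556 85.46825446] [-15.39234116  -7.43771993  72.02677585] [-0.79636028  6.29230552 89.23202885]
scene 33 ball [-5.07962141e+00  3.14009354e-02  8.59187351e+01] [-14.99647113  -6.49652611  76.05912697] [-8.74784850e-02  5.69571330e+00  9.09166638e+01]
top 28 ball [-9.73258994  1.24910963 85.40669838] [-17.12485418  -6.41642544  73.78780016] [-4.02879944  6.27009166 91.17526053]
```

The toggle ball moved 24 mm back to x ≈ -7.5 mm, so it is on (expected -7.1 at the stop). Go up and over behind the guard.

Call:
{"op": "play_rows", "data": {"steps": [{"claw": 255, "dp": [0, 0, -0.033], "angular": [0, 0, 0]}, {"claw": 255, "dp": [0, 0, -0.033], "angular": [0, 0, 0]}, {"claw": 255, "dp": [0, 0, -0.033], "angular": [0, 0, 0]}, {"claw": 255, "dp": [0, 0, -0.033], "angular": [0, 0, 0]}, {"claw": 255, "dp": [0.02, 0, 0], "angular": [0, 0, 0]}, {"claw": 255, "dp": [0.02, 0, 0], "angular": [0, 0, 0]}, {"claw": 255, "dp": [0, 0, 0], "angular": [0, 0, 0]}, {"claw": 255, "dp": [0, 0, 0], "angular": [0, 0, 0]}]}}

```text
clock: 9.32
tcp_pos: [0.5071, -0.2192, 0.2126]
orientation: [0.0, 0.991, 0.134, 0.0]
wrist_force: [-0.2, 0.1, -0.2]
finger_gap: 0.0
```

```bash
python3 - <<'E'
from h import *
bs()
for n in('wrist','scene'):
    im,P=cloud(n)
    Q=P.reshape(-1,3); B=R.from_euler('z',-YAW,degrees=True).apply(Q-O)*1000
    I=np.isfinite(B[:,0])&(np.abs(B[:,0]-85)<40)&(np.abs(B[:,1])<55)&(B[:,2]>128)&(B[:,2]<155)
    print(n,I.sum(),'lip',np.median(B[I],0),np.percentile(B[I],[2,98],axis=0))
E
```

```text
t 9.3167 p [ 0.5071 -0.2192  0.2126] q [2.000e-04 9.909e-01 1.344e-01 4.000e-04] F [-0.2  0.1 -0.2] gap 2.1288656381478955e-05 j [-0.553  0.278 -0.068  1.224  0.     2.319]
box tcp [-29.4  -1.5 212.6] tip [-29.4  -1.5 204.6] 
 [[ 1.     0.003  0.001]
 [ 0.003 -1.    -0.001]
 [ 0.001  0.001 -1.   ]]
wrist 4045 lip [ 87.82313218  -1.39261067 145.02032263] [[ 74.84631962 -41.58349954 128.56903165]
 [ 94.1539333   40.63544114 147.29543731]]
scene 241 lip [ 91.62463678   2.56946242 145.60933836] [[ 73.59945643 -41.658228   128.76672931]
 [ 95.79682041  41.10722143 149.45758356]]
```

Call:
{"op": "play_rows", "data": {"steps": [{"claw": 255, "dp": [0.0375, 0, 0], "angular": [0, 0, 0]}, {"claw": 255, "dp": [0.0375, 0, 0], "angular": [0, 0, 0]}, {"claw": 255, "dp": [0.0375, 0, 0], "angular": [0, 0, 0]}, {"claw": 255, "dp": [0.0375, 0, 0], "angular": [0, 0, 0]}, {"claw": 255, "dp": [0, 0, 0], "angular": [0, 0, 0]}, {"claw": 255, "dp": [0, 0, 0.035], "angular": [0, 0, 0]}, {"claw": 255, "dp": [0, 0, 0.035], "angular": [0, 0, 0]}, {"claw": 255, "dp": [0, 0, 0], "angular": [0, 0, 0]}]}}

```text
clock: 10.08
tcp_pos: [0.6452, -0.1783, 0.1343]
orientation: [-0.003, 0.991, 0.133, -0.006]
wrist_force: [-2.4, 0.5, -2.2]
finger_gap: 0.0001
```

```bash
python3 -c "from h import *; bs()"
```

```text
t 10.0833 p [ 0.6452 -0.1783  0.1343] q [-0.0034  0.9911  0.1333 -0.006 ] F [-2.4  0.5 -2.2] gap 5.9954338990408995e-05 j [-0.389  0.551  0.152  1.186 -0.     2.485]
box tcp [114.7   1.5 134.3] tip [114.6   1.5 126.3] 
 [[ 1.     0.    -0.011]
 [ 0.    -1.     0.008]
 [-0.011 -0.008 -1.   ]]
```

Call:
{"op": "play_rows", "data": {"steps": [{"claw": 255, "dp": [0, 0, 0], "angular": [0, 0, 0]}, {"claw": 255, "dp": [0, 0, 0], "angular": [0, 0, 0]}, {"claw": 255, "dp": [0, 0, 0], "angular": [0, 0, 0]}, {"claw": 255, "dp": [0, 0, 0], "angular": [0, 0, 0]}, {"claw": 255, "dp": [0, 0, 0], "angular": [0, 0, 0]}, {"claw": 255, "dp": [0, 0, 0], "angular": [0, 0, 0]}, {"claw": 255, "dp": [0, 0, 0], "angular": [0, 0, 0]}, {"claw": 255, "dp": [0, 0, 0], "angular": [0, 0, 0]}]}}

```text
clock: 10.75
tcp_pos: [0.6504, -0.18, 0.143]
orientation: [0.0, 0.991, 0.133, 0.0]
wrist_force: [-1.1, 0.0, 0.1]
finger_gap: 0.0002
```

```bash
python3 - <<'E'
from h import *
bs()
im,P=cloud('scene'); save(cv2.resize(im[110:250,190:350],(640,560),interpolation=cv2.INTER_CUBIC),'s6.png')
E
```

```text
t 10.75 p [ 0.6504 -0.18    0.143 ] q [2.000e-04 9.911e-01 1.334e-01 2.000e-04] F [-1.1  0.   0.1] gap 0.00017665264652257665 j [-0.389  0.546  0.164  1.189 -0.     2.485]
box tcp [119.2  -1.6 143. ] tip [119.3  -1.6 135. ] 
 [[ 1.     0.001  0.   ]
 [ 0.001 -1.    -0.   ]
 [ 0.     0.    -1.   ]]
```

View pics/s6.png

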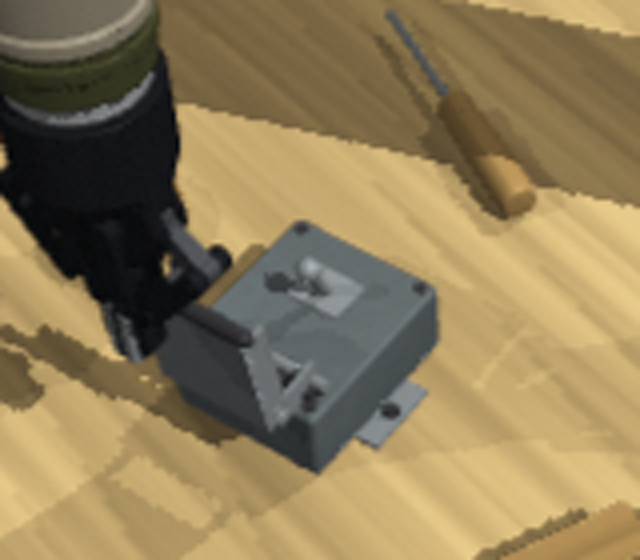

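The finger (130,340) stands behind the open guard's lip, the toggle leans back, and the chisel is untouched. Push the lip forward.

Call:
{"op": "play_rows", "data": {"steps": [{"claw": 255, "dp": [-0.01, 0, 0], "angular": [0, 0, 0]}, {"claw": 255, "dp": [-0.008, 0, 0], "angular": [0, 0, 0]}, {"claw": 255, "dp": [-0.01, 0, -0.002], "angular": [0, 0, 0]}, {"claw": 255, "dp": [-0.01, 0, -0.002], "angular": [0, 0, 0]}, {"claw": 255, "dp": [-0.01, 0, -0.002], "angular": [0, 0, 0]}, {"claw": 255, "dp": [-0.01, 0, -0.002], "angular": [0, 0, 0]}, {"claw": 255, "dp": [-0.01, 0, -0.001], "angular": [0, 0, 0]}, {"claw": 255, "dp": [-0.01, 0, 0], "angular": [0, 0, 0]}]}}

```text
clock: 11.47
tcp_pos: [0.574, -0.201, 0.152]
orientation: [0.0, 0.991, 0.133, 0.0]
wrist_force: [0.6, 0.2, -0.0]
finger_gap: -0.0003
```

Call:
{"op": "play_rows", "data": {"steps": [{"claw": 255, "dp": [-0.01, 0, 0], "angular": [0, 0, 0]}, {"claw": 255, "dp": [-0.01, 0, 0], "angular": [0, 0, 0]}, {"claw": 255, "dp": [0, 0, 0], "angular": [0, 0, 0]}, {"claw": 255, "dp": [0, 0, 0], "angular": [0, 0, 0]}, {"claw": 255, "dp": [0, 0, 0], "angular": [0, 0, 0]}, {"claw": 255, "dp": [0, 0, 0], "angular": [0, 0, 0]}, {"claw": 255, "dp": [0, 0, 0], "angular": [0, 0, 0]}, {"claw": 255, "dp": [0, 0, 0], "angular": [0, 0, 0]}]}}

```text
clock: 12.13
tcp_pos: [0.5561, -0.2058, 0.1514]
orientation: [0.0, 0.991, 0.134, -0.0]
wrist_force: [0.3, -0.3, -0.6]
finger_gap: 0.0004
```

```bash
python3 - <<'E'
from h import *
bs()
im,P=cloud('scene'); save(cv2.resize(im[110:250,190:350],(640,560),interpolation=cv2.INTER_CUBIC),'s7.png')
E
```

```text
t 12.1333 p [ 0.5561 -0.2058  0.1514] q [ 0.      0.991   0.1336 -0.    ] F [ 0.3 -0.3 -0.6] gap 0.00042800747862568303 j [-0.49   0.386 -0.068  1.117 -0.     2.384]
box tcp [ 21.5  -1.5 151.4] tip [ 21.5  -1.5 143.4] 
 [[ 1.     0.001 -0.   ]
 [ 0.001 -1.    -0.   ]
 [-0.     0.    -1.   ]]
```

View pics/s7.png

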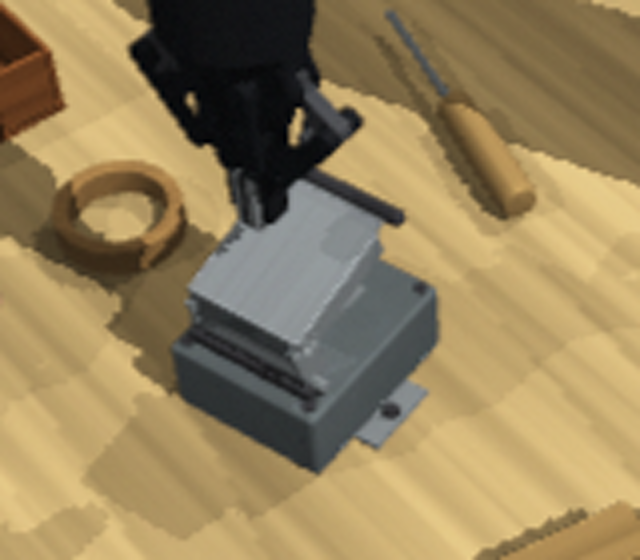

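The guard has come down but still stands raised a little (lip's right end (400,215) against (420,235) shut). It may still be falling, so I raise the tool and measure.

Call:
{"op": "play_rows", "data": {"steps": [{"claw": 255, "dp": [0, 0, -0.02], "angular": [0, 0, 0]}, {"claw": 255, "dp": [0, 0, -0.03], "angular": [0, 0, 0]}, {"claw": 255, "dp": [-0.02, 0, -0.03], "angular": [0, 0, 0]}, {"claw": 255, "dp": [-0.02, 0, 0], "angular": [0, 0, 0]}, {"claw": 255, "dp": [-0.02, 0, 0], "angular": [0, 0, 0]}, {"claw": 255, "dp": [-0.02, 0, 0], "angular": [0, 0, 0]}, {"claw": 255, "dp": [-0.02, 0, 0], "angular": [0, 0, 0]}, {"claw": 255, "dp": [0, 0, 0], "angular": [0, 0, 0]}]}}

```text
clock: 12.85
tcp_pos: [0.4568, -0.2326, 0.2318]
orientation: [-0.0, 0.991, 0.132, -0.001]
wrist_force: [0.3, -0.3, -0.0]
finger_gap: 0.0004
```

```bash
cat > g.py <<'E'
from h import *
bs()
for n in('wrist','scene'):
    im,P=cloud(n)
    B=R.from_euler('z',-YAW,degrees=True).apply(P.reshape(-1,3)-O)*1000
    I=np.isfinite(B[:,0])&(np.abs(B[:,0]-5)<30)&(np.abs(B[:,1])<32)&(B[:,2]>88)&(B[:,2]<140)
    if I.sum()<50: continue
    a,b=np.polyfit(B[I,0],B[I,2],1); print(n,I.sum(),'guard angle',-np.arctan(a),'z at x=0',b)
    save(im,'g_%s_%d.png'%(n,env.get_state()['clock']*100))
E
python3 g.py
```

```text
t 12.85 p [ 0.4568 -0.2326  0.2318] q [-1.000e-04  9.912e-01  1.325e-01 -7.000e-04] F [ 0.3 -0.3 -0. ] gap 0.00037671389272873234 j [-6.270e-01  1.960e-01 -1.270e-01  1.249e+00 -1.000e-03  2.249e+00]
box tcp [-81.4  -1.1 231.8] tip [-81.4  -1.1 223.8] 
 [[ 1.    -0.001 -0.001]
 [-0.001 -1.     0.   ]
 [-0.001 -0.    -1.   ]]
wrist 6909 guard angle -0.0010392748323010091 z at x=0 96.55929694509788
scene 622 guard angle 0.0007940117437178853 z at x=0 98.1041362331202
```

The guard now lies shut (angle 0.00 in both views). A final numeric check of the bystanders, then hand in.

```bash
python3 - <<'E'
from h import *
for n,boxes in (('scene',dict(light_box=(262,350,360,445),tenon=(230,275,295,365),offcut=(215,240,375,405),mallet=(285,340,455,605),chisel=(110,165,285,325),bottle=(275,335,230,275),cup=(390,455,435,500),tape=(148,182,198,240))),):
    a=np.load(n+'1.npz')['im'].astype(int); b=cloud(n)[0].astype(int)
    for k,(r0,r1,c0,c1) in boxes.items(): print(k,np.mean(np.abs(a-b)[r0:r1,c0:c1].max(-1)>60).round(3))
s=env.get_state(); print(s['clock'],s['wrist_force'])
print(env.hand_in())
E
```

```text
light_box 0.0
tenon 0.0
offcut 0.0
mallet 0.0
chisel 0.014
bottle 0.0
cup 0.0
tape 0.0
13.0 [-0.40370685 -0.05086527  0.56967429]
the job is handed in; nothing more can be done
None
```

The dust extractor's toggle is switched on and its guard is shut over it. I handed the job in at 13.0 s; no verdict was reported.

**What I did:** With the fingers closed, I lifted the guard by its front lip until it fell back onto its stop. I then pushed the toggle to the back and tipped the guard forward from behind so it dropped shut.

**Last checks:**
- **Guard:** its measured angle was 0.00 rad in both the wrist and scene views. One look while it was still falling showed it raised; the next showed it flat.
- **Toggle:** its ball moved about 24 mm to the on position, around 0.75 rad or more. I measured this before shutting the guard, and the toggle cannot be seen under the guard, so I did not check it again.
- **Forces:** the wrist force reached about 7 N in the readings I took between moves. At the end the tool was clear of everything.
- **Everything else:** the scene pictures before and after show no change at the unguarded switch or six of the seven loose things. The chisel's patch differed in 1.4% of its pixels, which I put down to the arm's shadow.

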